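# Feed one brass blank from the magazine and nudge it into the empty nest

### The job

Load the second nest for a matched pair: press the plunger of the blank feeder once, all the way in, and let it spring back, so that a single brass blank slides out of the magazine onto the deck. Then gently nudge that blank with the fingertips, sideways along the fence, until it drops flat into the empty nest block. Do not pinch or pick up the blank, eject no second blank, and leave the blank in the other nest and the loose things around undisturbed.

Things in the scene. Friction and masses are not known exactly. Their poses are not given: they have to be found in the camera images.
- feeder: Fixed aluminium feeder for round blanks; place and yaw vary. Origin: magazine axis at table level, z up. Local +x: the way blanks are pushed out, world -y within 0.35 rad. Flat deck at z 16 mm, x -84..68, y -38.5..38.5. Magazine (rails, plate with round hole, rods, top ring round the visible stack of four blanks) fills x -66..25, y -36..36 up to z 50 mm.
- delivery (a point): Deck point (feeder x 41.5, y 0, z 16 mm) where an ejected blank's centre comes to lie, within 3 mm: middle of a cross channel along feeder y, between the magazine front (x 22 mm; x 25 higher up) and a steel fence (inner face x 60.25, top z 22 mm). The channel runs on, with no step up, over a nest block on either side (|y| 39..101 mm).
- plunger (a joint): Plunger travel, m: 0 = out (rest), 0.043 = fully in. Slides along feeder +x; a return spring resists with 3 N at first, 8 N fully in, and pushes it back out when let go. Its slide under the stack pushes out the lowest blank, which clears the magazine only at full stroke. Pressed again, it would push out the next blank.
- plunger_face (a point): Centre of the outer face of the plunger's black mushroom head (30 mm diameter, 12 mm long, on a 10 mm shaft with a coil spring), 32 mm above the table; at rest at feeder x -144, y 0. It moves with the plunger. Below the head is only the table; the feeder's base, with the shaft's bracket (45 mm high), begins at x -84 mm.
- blank_1: The lowest of the four brass blanks in the magazine, the one that will be ejected: plain disc, 36 mm diameter, 5 mm thick, 43 g. Origin: centre of its underside; z along its axis.
- blank_2: The next blank in the magazine, same size; it sinks onto the deck when the plunger has sprung back, and must stay in the magazine. Origin: centre of its underside.
- empty_nest: Dark hardwood block, 54 x 62 mm, with an empty round recess 39.8 mm wide and 3.8 mm deep in its middle; fixed, at feeder x 41.5 and y +70 or -70 mm. Axes parallel to the feeder's. Its top lies 0.4 mm below the deck; the fence goes on along it. Origin: centre of its underside, 4 mm above the table.
- empty_seat (a point): Centre of the floor of the empty recess, 11.8 mm above the table. A blank in the recess stands 0.8 mm higher than the deck.
- loaded_nest: The same kind of block on the other side, with a blank already in its recess; fixed. Origin: centre of its underside.
- set_blank: The blank that already lies in the recess of the loaded nest; same size as the others. It must stay there.
- eye_loupe: Bystander: black eye loupe, 34 mm diameter, 30 mm tall, loose beside the plunger. Origin: centre of its underside.
- tweezers: Bystander: steel tweezers, 124 mm long, 16 mm wide, 9 mm high, loose on the table. Origin: centre of the underside.
- eraser: Bystander: white eraser, 42 x 19 x 12 mm, loose beside the plunger. Origin: centre of its underside.
Things that resemble listed ones, but are neither listed nor needed, are in the scene too. What is shaped like the empty_nest but orange is not meant.

How it is judged:
On the way, in this order (a step that is already met when the one before it is completed fails the run):
1. the plunger is pressed all the way in and has pushed the lowest blank out of the magazine (value of joint plunger above 0.041 m and x of blank_1 in the frame of feeder above 0.037 m), for 0.05 s.
2. the plunger has sprung back out and the single blank lies on the deck before the magazine (value of joint plunger below 0.004 m and horizontal distance between blank_1 and delivery below 0.015 m and x of blank_2 in the frame of feeder below 0.008 m), for 0.2 s.
At the end, for the whole second after the job is handed in: The ejected blank lies flat and at rest in the empty nest (centre within 3 mm, underside within 1.5 mm of the floor); plunger out within 4 mm; the next blank down on the deck inside the magazine; the set blank moved under 5 mm, the loupe, tweezers and eraser under 20 mm (horizontal distance between blank_1 and empty_seat below 0.003 m and z of blank_1 in the frame of empty_seat below 0.0015 m and angle between blank_1's own z axis and vertical below 0.06 rad and linear speed of blank_1 below 0.01 m/s and value of joint plunger below 0.004 m and horizontal distance between blank_2 and feeder below 0.005 m and z of blank_2 in the frame of feeder below 0.018 m and distance of set_blank from where it was at the start of the episode below 0.005 m and distance of each of eye_loupe, tweezers, eraser from where it was at the start of the episode below 0.02 m); the robot touches nothing.
It fails at once if the blank is lifted off the deck (more than 8 mm) (z of blank_1 in the frame of feeder above 0.024 m).
It fails at once if a second blank is pushed out of the magazine (the plunger was pressed again) (x of blank_2 in the frame of feeder above 0.01 m).
It fails at once if the blank in the loaded nest is disturbed (distance of set_blank from where it was at the start of the episode above 0.006 m).
It fails at once if a bystander is knocked away (distance of any of eye_loupe, tweezers, eraser from where it was at the start of the episode above 0.025 m).
It fails at once if the blank is pinched or forced (over 30 N from the fingers) (contact force between the fingers and blank_1 above 30 N).
It also fails if it takes over 45 s, if anything falls off the work surface, if the arm or the gripper's body presses on something with over 40 N, if the wrist force passes 120 N, or if a joint passes its speed limit or range.

### The arm

A 6-joint arm with a two-finger parallel gripper is mounted at the origin on a cart in front of the work surface, level with it; the furniture and walls round the work are solid. World frame = base frame: x ahead of the robot, y to its left, z up, the work surface at z = 0. Lengths are in m, angles in rad, forces in N, time in s.
With the tool pointing down it reaches from about 0.225 to 0.875 m from the base axis. Payload 3.4 kg.
Tool frame: the origin (TCP) lies at the very end of the fingers, on their centre line; the grasp point (between the pads) lies 19 mm behind it (bot.grip_depth is the distance from the TCP to the grasp point, in m); z points along the fingers, y is the line along which they close (so a half turn about z gives the same grasp; the last joint's range is limited). The gripper opens to 85 mm and grips with 20 to 120 N. Pads are 22 mm wide; open, the fingers measure 114 mm over their backs; the gripper's body (76 mm by 85 mm) begins 54 mm behind the grasp point. The pads swing forward as they close: fully open they stand 13 mm farther back than shut.
Start: joints at [1.099, 0.276, 1.505, -0, 1.361, -0.121], TCP at [0.198, 0.54, 0.231] pointing down, gripper open.
Joint ranges: [-2.89, 2.89], [-0.75, 2.08], [0.22, 2.7], [-1.18, 4.32], [0.11, 2.71], [-2.7, 2.7]. Speed limits (rad/s): [2.57, 2.57, 3.14, 3.14, 3.14, 3.14].

### API

Orientations are given as a unit quaternion [w, x, y, z].
In Python, from plant import bot gives the robot as it stands.
- The arm moves only by the tool step_arm, never from a script. Its argument "deltas" is one flat list of numbers, 5 for each row, row after row: the closure, from 0 (fully open) to 1 (shut), then the shift along the tool's x, y, z in m, then the turn about the tool's z in rad. In form: [gripper, x, y, z, yaw, gripper, x, y, z, yaw, ...]. A call has exactly 10 rows; each row is the pose to reach, as a shift and turn from the pose commanded when the call began, along the tool's axes at that moment; what a row does not reach only later rows make up. A row lasts 1/10 s, in which the tool goes at most 50 mm and 8.59 degrees, less where a joint would pass 70% of its speed; a pose out of reach is approached as far as the arm can. A call with a gripper value outside its range is refused whole. The fingers move at their own pace and stop on an object; the grip force is fixed at half the most. Time passes only in rows, so rows that repeat a pose let the fingers close, or fill a call up. It gives the time, the measured TCP pose, the force, the opening and the grip force at its end, in the units of the state.
- bot.get_state(): the state, without advancing time (a new reading comes with each control period).
- bot.get_image(name): name is "side" or "top"; returns the picture (420x560x3 uint8, red, green, blue); there is no depth.
- bot.camera_params(name): a dict with "fx", "fy", "cx", "cy" (pixels), "R" (3x3) and "t" (3): a world point X has camera coordinates R X + t. Camera axes: x right, y down, z forward; pixel columns grow to the right and rows downward; lengths in m; the calibration is good to about 2 mm. A picture is of the moment at which its call begins. camera_params takes no time and is no camera call.
- bot.job_done(): hands the job in; it is judged then, once.
The state is a dict: "time_s": time; "q": joint angles; "joint_velocities": joint speeds; "effort": joint torques, N m; "eef_pos": TCP position; "tcp_rot": TCP orientation; "force": force on the tool from outside, world axes, zero at the start; "wrist_torque": the same for the moment, N m; "gripper_width": opening from 0.0 (shut) to 1.0 (fully open); "finger_force": force on a finger pad.
Only numpy, scipy, OpenCV 4.12 (cv2) and the standard library are available. Lean on these libraries where they do the work, as an engineer would, in place of code of your own. Each camera call takes 0.05 s, during which the arm holds its last target. There are 200 camera calls.

## Working session

There is one attempt and no reset: what is moved stays moved. The work goes in short steps, Python scripts to look and compute and a tool call to move; the robot and the scene stay as the last step left them, time stands still between calls to the robot, and variables do not carry over. Pictures are saved under pics/ and viewed, at most 10 in all, crops included, and the job is handed in when it is done.

Besides the shell and the picture viewer there is one more tool, called after ">>>" by a JSON object that holds its "api" and its "payload", one argument or row to a line. step_arm: Moves the arm, as the interface text tells. Its arguments: {"type":"object","properties":{"deltas":{"type":"array"}},"required":["deltas"]}

```bash
ls; mkdir -p pics; python3 - <<'E'
from plant import bot
import cv2
s=bot.get_state();print(s)
for n in("top","side"):
    cv2.imwrite(f"pics/{n}0.png",bot.get_image(n)[:,:,::-1]);print(n,bot.camera_params(n))
E
```

```text
pics
{'time_s': 0.0, 'q': array([ 1.09901640e+00,  2.76590869e-01,  1.50613013e+00,  1.29546349e-05,
        1.36070240e+00, -1.21023073e-01]), 'joint_velocities': array([-4.48347597e-05, -1.93871114e-03,  7.82378625e-04,  1.08226681e-03,
       -5.56040315e-04, -5.90893238e-04]), 'effort': array([ 2.74048878e-03, -4.16778266e+01, -2.45813853e+01,  4.86433123e-05,
        1.12314970e-02, -2.57628227e-05]), 'eef_pos': array([0.19734646, 0.53951143, 0.23044326]), 'tcp_rot': array([-2.73420996e-04,  1.74482035e-01,  9.84659932e-01, -8.73610038e-04]), 'force': array([ 0.75889779, -0.01723188,  0.01546603]), 'wrist_torque': array([ 0.02959084,  0.03353149, -0.01923181]), 'finger_force': 0.0, 'gripper_width': 0.9973774500869692}
top {'fx': 449.52506649587554, 'fy': 449.52506649587554, 'cx': 279.4605551577511, 'cy': 209.48356748795445, 'R': array([[ 5.89312485e-03, -9.99375691e-01, -3.48353094e-02],
       [-9.82974558e-01,  6.08252498e-04, -1.83740712e-01],
       [ 1.83647190e-01,  3.53250298e-02, -9.82357293e-01]]), 't': array([0.01692002, 0.57055943, 0.78433282])}
side {'fx': 491.2026246333854, 'fy': 491.2026246333854, 'cx': 287.01318322675763, 'cy': 204.21508316422614, 'R': array([[ 0.90620216, -0.4227598 , -0.00847311],
       [-0.2544819 , -0.5292698 , -0.80939016],
       [ 0.33769306,  0.73562737, -0.58721016]]), 't': array([-0.53226832,  0.18254156,  0.70695821])}
```

View pics/top0.png

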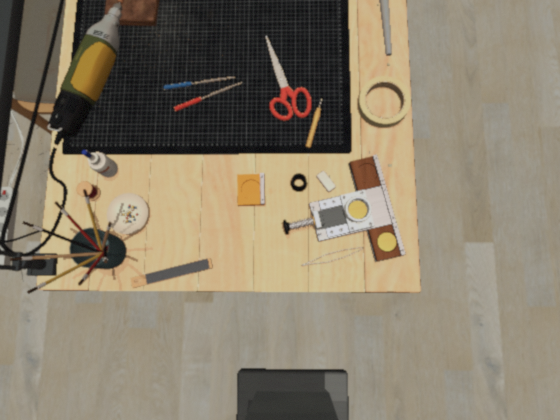

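View pics/side0.png

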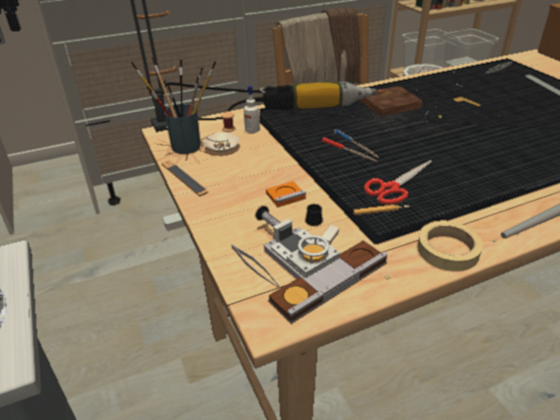

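The top view shows the feeder around (350,212), plunger head (287,227), empty nest (365,174) and loaded nest (386,243). The loupe is at (299,183), the eraser (327,181) and the tweezers (333,257). I'll crop both views to refine these.

```bash
python3 - <<'E'
import cv2
a=cv2.imread("pics/top0.png")[145:275,275:415];cv2.imwrite("pics/topc.png",cv2.resize(a,None,fx=4.5,fy=4.5,interpolation=cv2.INTER_CUBIC))
a=cv2.imread("pics/side0.png")[195:325,225:395];cv2.imwrite("pics/sidec.png",cv2.resize(a,None,fx=4.5,fy=4.5,interpolation=cv2.INTER_CUBIC))
E
```

```text
(no output)
```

View pics/topc.png

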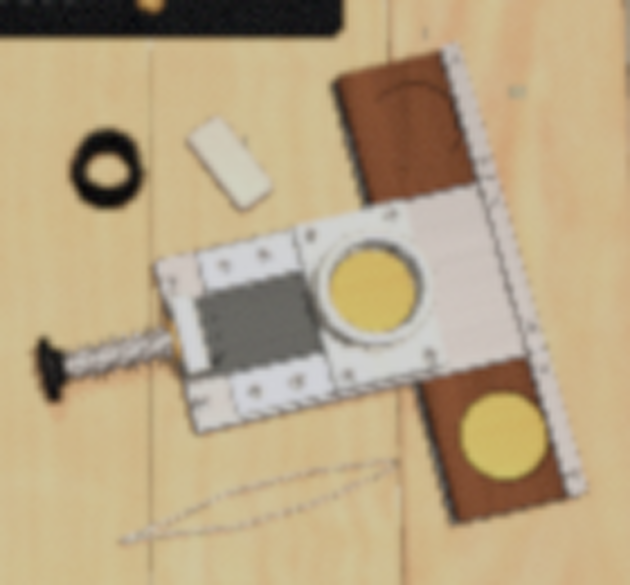

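View pics/sidec.png

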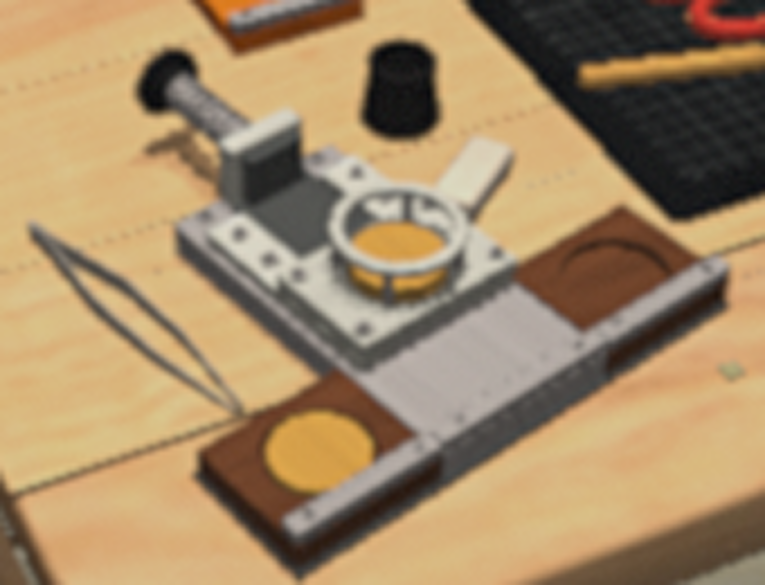

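The crops resolve the ring, set blank, block corners and deck corners in both views. I'll fit the feeder pose from them.

```bash
cat > h.py <<'E'
import numpy as np
from plant import bot
def proj(n,X):
    c=bot.camera_params(n);p=np.atleast_2d(X)@c["R"].T+c["t"]
    return np.c_[c["fx"]*p[:,0]/p[:,2]+c["cx"],c["fy"]*p[:,1]/p[:,2]+c["cy"]]
def ray(n,u,v,z):
    c=bot.camera_params(n);d=c["R"].T@[(u-c["cx"])/c["fx"],(v-c["cy"])/c["fy"],1];o=-c["R"].T@c["t"]
    return o+d*(z-o[2])/d[2]
def W(p,P):
    x,y,a=p;P=np.atleast_2d(P)/1000;c,s=np.cos(a),np.sin(a)
    return np.c_[x+c*P[:,0]-s*P[:,1],y+s*P[:,0]+c*P[:,1],P[:,2]]
E
python3 - <<'E'
from h import *
from scipy.optimize import least_squares
T=[(504,435,41.5,-70,16.8),(452,523,14.5,-101,15.6),(337,80,14.5,101,15.6),(155,262,-84,38.5,16),(198,433,-84,-38.5,16),(44,370,-144,0,32),(371,292,0,0,50)]
S=[(319,452,41.5,-70,16.8),(200,458,14.5,-101,15.6),(622,207,14.5,101,15.6),(180,232,-84,-38.5,16),(398,232,0,0,50)]
d=[("top",275,145,np.array(T)),("side",225,195,np.array(S))]
def f(p,ns=(0,1)):
    r=[]
    for i in ns:
        n,a,b,M=d[i]; uv=(M[:,:2]+.5)/4.5-.5+[a,b]; r.append((proj(n,W(p,M[:,2:]))-uv))
    return np.concatenate(r)
for ns in((0,1),(0,),(1,)):
    s=least_squares(lambda p:f(p,ns).ravel(),[.27,-.14,-1.57],loss="soft_l1");print(s.x);print(f(s.x,ns).round(2).tolist())
    p=s.x
    for k,P in dict(face=(-144,0,32),deliv=(41.5,0,16),seat=(41.5,70,12)).items():print(k,W(p,P).round(4))
for k,(u,v,z) in dict(loupe=(107,168,.03),eraser=(230,163,.012),tw=(260,500,.009)).items():print(k,ray("top",275+u/4.5,145+v/4.5,z).round(4))
E
```

```text
[ 0.57326924 -0.12884216 -1.33429979]
[[0.44, 0.34], [2.5, 0.03], [0.55, -1.33], [0.17, -0.21], [0.29, 0.07], [-0.79, 0.76], [1.62, -1.21], [-0.0, 0.2], [-0.96, -1.29], [0.14, -0.46], [-1.79, -1.74], [0.07, -1.22]]
face [[0.5395 0.0111 0.032 ]]
deliv [[ 0.583  -0.1692  0.016 ]]
seat [[ 0.651  -0.1528  0.012 ]]
[ 0.57280772 -0.12773179 -1.33983058]
[[-0.3, 0.75], [1.64, 0.38], [0.27, -1.13], [-0.35, -0.23], [-0.46, 0.1], [-1.47, 0.6], [1.03, -0.96]]
face [[0.5398 0.0124 0.032 ]]
deliv [[ 0.5823 -0.1681  0.016 ]]
seat [[ 0.6504 -0.1521  0.012 ]]
[ 0.57286196 -0.13077869 -1.32883432]
[[0.6, 1.23], [-0.43, -0.16], [0.34, 0.09], [-1.71, -0.82], [0.41, -0.42]]
face [[0.5384 0.009  0.032 ]]
deliv [[ 0.5828 -0.1711  0.016 ]]
seat [[ 0.6508 -0.1543  0.012 ]]
loupe [ 0.6283 -0.0178  0.03  ]
eraser [ 0.6349 -0.0718  0.012 ]
tw [ 0.4877 -0.0828  0.009 ]
```

>>> {"api": "step_arm", "payload": {
  "deltas": [1,-0.024,-0.036,0,0.1,1,-0.048,-0.072,0,0.2,1,-0.072,-0.108,0,0.3,1,-0.095,-0.144,0,0.4,1,-0.119,-0.18,0,0.5,1,-0.143,-0.216,0,0.6,1,-0.167,-0.252,0,0.7,1,-0.19,-0.288,0,0.8,1,-0.214,-0.324,0,0.9,1,-0.238,-0.36,0,0.983]
}}

```text
time_s: 1.1
eef_pos: [0.2971, 0.1186, 0.2312]
tcp_rot: [0.0, 0.62, 0.785, 0.0]
force: [0.4, -0.5, -0.4]
gripper_width: -0.002
finger_force: 0.0
```

```bash
cat >> h.py <<'E'
from scipy.spatial.transform import Rotation as Ro
P=np.array([0.5733,-0.1288,-1.3343])
def rep(goal=None,p=P):
    s=bot.get_state();q=s["tcp_rot"];R=Ro.from_quat(np.r_[q[1:],q[0]]).as_matrix();e=s["eef_pos"]
    c,sn=np.cos(p[2]),np.sin(p[2]);d=e[:2]-p[:2]
    print("t",s["time_s"],"eef",e.round(4),"feeder",np.round([c*d[0]+sn*d[1],-sn*d[0]+c*d[1]],4),"F",s["force"].round(2),"w",round(s["gripper_width"],3),"q6",s["q"][5].round(3))
    xa=np.arctan2(R[1,0],R[0,0]);print("yaw to turn",round(-((p[2]+np.pi-xa+np.pi)%(2*np.pi)-np.pi),4),"tilt",R[:,2].round(3))
    if goal is not None:print("delta tool",(R.T@(W(p,goal)[0]-e)).round(4))
E
python3 -c "
from h import *
rep((-200,0,60))"
```

```text
t 1.1 eef [0.2971 0.1186 0.2312] feeder [-0.3052 -0.2106] F [ 0.36 -0.46 -0.43] w -0.002 q6 -0.073
yaw to turn -0.0024 tilt [ 0.  0. -1.]
delta tool [-0.1047  0.2107  0.1713]
```

>>> {"api": "step_arm", "payload": {
  "deltas": [1,-0.02,0.04,0.02,0,1,-0.04,0.08,0.05,0,1,-0.06,0.12,0.08,0,1,-0.08,0.16,0.11,0,1,-0.095,0.195,0.14,0,1,-0.105,0.211,0.165,0,1,-0.105,0.211,0.19,0,1,-0.105,0.211,0.208,0,1,-0.105,0.211,0.208,0,1,-0.105,0.211,0.208,0]
}}

```text
time_s: 2.1
eef_pos: [0.527, 0.0677, 0.0232]
tcp_rot: [-0.0, 0.619, 0.786, -0.0]
force: [-0.1, 0.8, 0.5]
gripper_width: 0.003
finger_force: 0.0
```

```bash
python3 - <<'E'
from h import *
import cv2
rep((-155,0,22))
A=cv2.resize(bot.get_image("top")[145:275,255:400,::-1],None,fx=4,fy=4,interpolation=cv2.INTER_CUBIC)
cv2.imwrite("pics/p1.png",A)
print((proj("top",W(P,[(-144,0,32),(41.5,70,16),(0,0,50)]))-[255,145])*4)
E
```

```text
t 2.1 eef [0.527  0.0677 0.0232] feeder [-0.2018  0.001 ] F [-0.06  0.75  0.46] w 0.003 q6 -0.24
yaw to turn 0.0005 tilt [-0.001  0.    -1.   ]
delta tool [-0.0468 -0.001   0.0012]
[[114.29684089 330.31485134]
 [449.90690497 110.33765124]
 [414.62872193 253.10478225]]
```

View pics/p1.png

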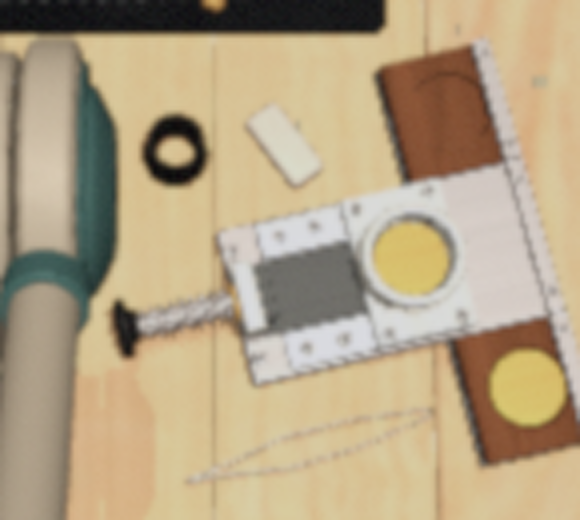

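>>> {"api": "step_arm", "payload": {
  "deltas": [1,-0.015,-0.001,0.002,0,1,-0.03,-0.001,0.002,0,1,-0.036,-0.001,0.002,0,1,-0.04,-0.001,0.002,0,1,-0.044,-0.001,0.002,0,1,-0.048,-0.001,0.002,0,1,-0.052,-0.001,0.002,0,1,-0.056,-0.001,0.002,0,1,-0.06,-0.001,0.002,0,1,-0.06,-0.001,0.002,0]
}}

```text
time_s: 3.15
eef_pos: [0.5399, 0.0103, 0.0214]
tcp_rot: [-0.001, 0.619, 0.785, 0.001]
force: [-1.0, 4.2, 1.7]
gripper_width: 0.001
finger_force: 2.4
```

>>> {"api": "step_arm", "payload": {
  "deltas": [1,-0.004,0,0,0,1,-0.008,0,0,0,1,-0.012,0,0,0,1,-0.016,0,0,0,1,-0.02,0,0,0,1,-0.023,0,0,0,1,-0.026,0,0,0,1,-0.028,0,0,0,1,-0.03,0,0,0,1,-0.03,0,0,0]
}}

```text
time_s: 4.15
eef_pos: [0.5466, -0.0176, 0.0214]
tcp_rot: [-0.002, 0.619, 0.785, 0.001]
force: [-0.9, 8.0, 3.1]
gripper_width: -0.001
finger_force: 4.2
```

```bash
python3 -c "
from h import *
rep((-112,0,22))"
```

```text
t 4.15 eef [ 0.5466 -0.0176  0.0214] feeder [-1.144e-01  1.000e-04] F [-0.93  7.96  3.11] w -0.001 q6 -0.401
yaw to turn -0.0008 tilt [-0.001  0.004 -1.   ]
delta tool [-0.0024 -0.0001 -0.0006]
```

>>> {"api": "step_arm", "payload": {
  "deltas": [1,-0.001,0,0,0,1,-0.002,0,0,0,1,-0.003,0,0,0,1,-0.0035,0,0,0,1,-0.004,0,0,0,1,-0.0045,0,0,0,1,-0.005,0,0,0,1,-0.005,0,0,0,1,-0.005,0,0,0,1,-0.005,0,0,0]
}}

```text
time_s: 5.15
eef_pos: [0.547, -0.0195, 0.0214]
tcp_rot: [-0.004, 0.62, 0.785, 0.003]
force: [-1.6, 16.3, 4.8]
gripper_width: 0.0
finger_force: 8.4
```

```bash
python3 - <<'E'
from h import *
import cv2
rep()
A=cv2.resize(bot.get_image("side")[195:325,225:395,::-1],None,fx=4,fy=4,interpolation=cv2.INTER_CUBIC)
cv2.imwrite("pics/p2.png",A)
E
```

```text
t 5.15 eef [ 0.547  -0.0195  0.0214] feeder [-1.125e-01  1.000e-04] F [-1.64 16.32  4.81] w 0.0 q6 -0.41
yaw to turn -0.0025 tilt [-0.003  0.009 -1.   ]
```

View pics/p2.png

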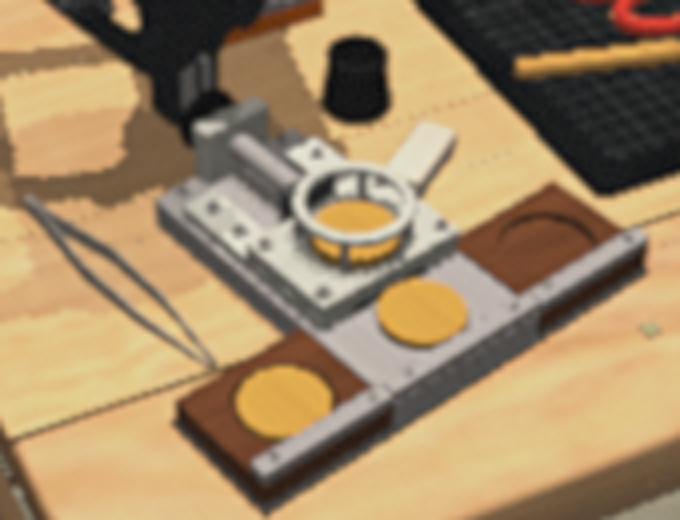

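The image shows the blank out on the deck in front of the magazine at crop (422,312), with the plunger fully in. Now I'll retract.

>>> {"api": "step_arm", "payload": {
  "deltas": [1,0.01,0,0,0,1,0.02,0,0,0,1,0.032,0,0,0,1,0.045,0,0,0,1,0.06,0,0,0,1,0.075,0,-0.01,0,1,0.08,0,-0.04,0,1,0.08,0,-0.07,0,1,0.08,0,-0.1,0,1,0.08,0,-0.1,0]
}}

```text
time_s: 6.2
eef_pos: [0.533, 0.0532, 0.1261]
tcp_rot: [0.004, 0.618, 0.786, 0.003]
force: [0.9, -0.4, 0.3]
gripper_width: 0.004
finger_force: 0.0
```

```bash
python3 - <<'E'
from h import *
import cv2
rep((41,-38,60))
A=cv2.resize(bot.get_image("side")[195:325,225:395,::-1],None,fx=4,fy=4,interpolation=cv2.INTER_CUBIC)
cv2.imwrite("pics/p3.png",A)
q=[(41.5,0,21),(41.5,-70,16.8),(41.5,70,16),(-144,0,32)]
print((proj("side",W(P,q))-[225,195])*4)
E
```

```text
t 6.2 eef [0.533  0.0532 0.1261] feeder [-0.1864  0.0034] F [ 0.85 -0.44  0.29] w 0.004 q6 -0.268
yaw to turn 0.0013 tilt [ 0.01  -0.001 -1.   ]
delta tool [-0.2271 -0.0424  0.0664]
[[420.68758167 310.15932142]
 [282.02327955 400.92132157]
 [546.23029463 243.69169707]
 [139.99690576  66.84682034]]
```

View pics/p3.png

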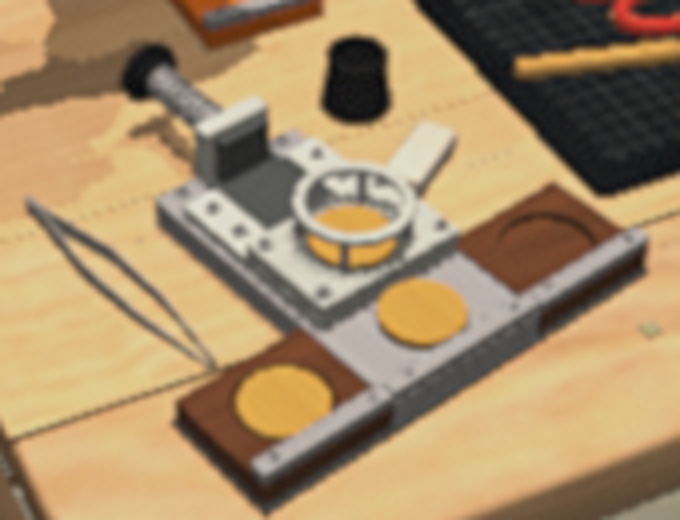

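Plunger out, and the single blank is at the delivery point (422,312), close to the predicted (421,310). Moving above the gap beside it.

>>> {"api": "step_arm", "payload": {
  "deltas": [1,-0.035,-0.006,0,0,1,-0.07,-0.012,0,0,1,-0.105,-0.018,0,0,1,-0.14,-0.024,0,0,1,-0.175,-0.03,0,0,1,-0.205,-0.036,0,0,1,-0.229,-0.041,0.01,0,1,-0.229,-0.041,0.04,0,1,-0.229,-0.041,0.066,0,1,-0.229,-0.041,0.066,0]
}}

```text
time_s: 7.25
eef_pos: [0.5398, -0.1779, 0.0509]
tcp_rot: [-0.005, 0.619, 0.786, -0.001]
force: [-0.7, -0.2, 0.6]
gripper_width: 0.001
finger_force: 0.0
```

```bash
python3 - <<'E'
from h import *
rep((42.5,-36.5,30))
E
```

```text
t 7.25 eef [ 0.5398 -0.1779  0.0509] feeder [ 0.0399 -0.0441] F [-0.73 -0.19  0.56] w 0.001 q6 -0.677
yaw to turn -0.0001 tilt [-0.009  0.004 -1.   ]
delta tool [-0.0027  0.0077  0.0208]
```

>>> {"api": "step_arm", "payload": {
  "deltas": [1,-0.001,0.004,0.005,0,1,-0.002,0.006,0.01,0,1,-0.002,0.006,0.014,0,1,-0.002,0.006,0.014,0,1,-0.002,0.006,0.014,0,1,-0.002,0.006,0.014,0,1,-0.002,0.006,0.014,0,1,-0.002,0.006,0.014,0,1,-0.002,0.006,0.014,0,1,-0.002,0.006,0.014,0]
}}

```text
time_s: 8.25
eef_pos: [0.5499, -0.18, 0.0413]
tcp_rot: [-0.0, 0.619, 0.786, 0.0]
force: [0.5, 0.2, 0.1]
gripper_width: 0.003
finger_force: 0.0
```

```bash
python3 - <<'E'
from h import *
import cv2
rep((42.5,-36.5,18.5))
A=cv2.resize(bot.get_image("side")[195:325,225:395,::-1],None,fx=4,fy=4,interpolation=cv2.INTER_CUBIC)
cv2.imwrite("pics/p4.png",A)
E
```

```text
t 8.25 eef [ 0.5499 -0.18    0.0413] feeder [ 0.0443 -0.0347] F [0.45 0.17 0.1 ] w 0.003 q6 -0.674
yaw to turn 0.0004 tilt [ 0.  0. -1.]
delta tool [ 0.0017 -0.0018  0.0228]
```

View pics/p4.png

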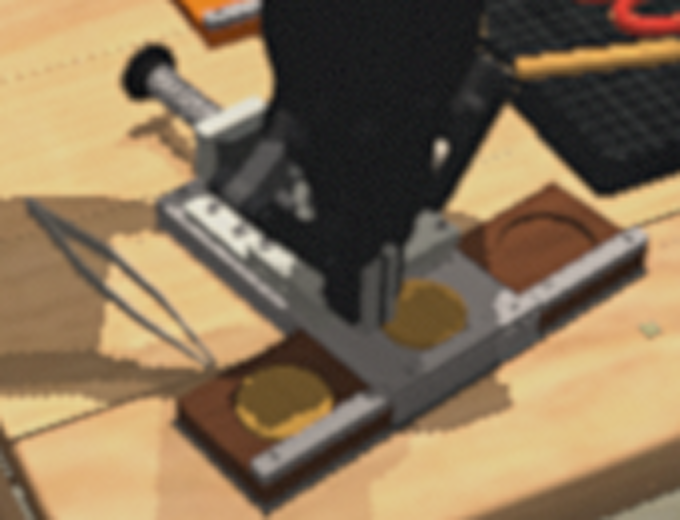

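The tips (crop 330–400, 320) sit in the gap between the two blanks, in line with the channel. Lowering.

>>> {"api": "step_arm", "payload": {
  "deltas": [1,0.001,-0.001,0,0,1,0.002,-0.002,0.004,0,1,0.002,-0.002,0.008,0,1,0.002,-0.002,0.012,0,1,0.002,-0.002,0.016,0,1,0.002,-0.002,0.019,0,1,0.002,-0.002,0.021,0,1,0.002,-0.002,0.022,0,1,0.002,-0.002,0.022,0,1,0.002,-0.002,0.022,0]
}}

```text
time_s: 9.3
eef_pos: [0.5476, -0.1785, 0.0194]
tcp_rot: [0.0, 0.619, 0.786, 0.0]
force: [0.2, -0.2, 0.3]
gripper_width: -0.001
finger_force: 0.0
```

```bash
python3 - <<'E'
from h import *
rep((42.5,-36.5,18.5))
E
```

```text
t 9.3 eef [ 0.5476 -0.1785  0.0194] feeder [ 0.0423 -0.0366] F [ 0.24 -0.18  0.3 ] w -0.001 q6 -0.673
yaw to turn 0.0006 tilt [ 0. -0. -1.]
delta tool [-0.0002  0.0001  0.0009]
```

>>> {"api": "step_arm", "payload": {
  "deltas": [1,0,0.002,0.001,0,1,0,0.004,0.001,0,1,0,0.008,0.001,0,1,0,0.012,0.001,0,1,0,0.016,0.001,0,1,0,0.02,0.001,0,1,0,0.024,0.001,0,1,0,0.028,0.001,0,1,0,0.032,0.001,0,1,0,0.036,0.001,0]
}}

```text
time_s: 10.3
eef_pos: [0.5828, -0.1699, 0.0182]
tcp_rot: [-0.0, 0.619, 0.786, 0.0]
force: [-0.8, -0.5, -0.2]
gripper_width: -0.003
finger_force: 0.2
```

```bash
python3 - <<'E'
from h import *
rep((42.5,33,18.5))
E
```

```text
t 10.3 eef [ 0.5828 -0.1699  0.0182] feeder [ 0.0422 -0.0004] F [-0.84 -0.48 -0.23] w -0.003 q6 -0.635
yaw to turn 0.0005 tilt [-0.  0. -1.]
delta tool [-0.0003  0.0334 -0.0003]
```

Force is small and the blank is sliding, so I'll continue to y≈+33 mm.

>>> {"api": "step_arm", "payload": {
  "deltas": [1,0,0.004,0,0,1,0,0.008,0,0,1,0,0.012,0,0,1,0,0.016,0,0,1,0,0.02,0,0,1,0,0.024,0,0,1,0,0.027,0,0,1,0,0.03,0,0,1,0,0.033,0,0,1,0,0.033,0,0]
}}

```text
time_s: 11.3
eef_pos: [0.6151, -0.1622, 0.0183]
tcp_rot: [0.0, 0.618, 0.786, 0.0]
force: [-1.2, 0.2, 0.2]
gripper_width: 0.008
finger_force: 0.0
```

```bash
python3 - <<'E'
from h import *
import cv2
rep((42.5,37,18.5))
A=cv2.resize(bot.get_image("side")[195:325,225:395,::-1],None,fx=4,fy=4,interpolation=cv2.INTER_CUBIC)
cv2.imwrite("pics/p5.png",A)
E
```

```text
t 11.3 eef [ 0.6151 -0.1622  0.0183] feeder [0.0423 0.0328] F [-1.2   0.16  0.18] w 0.008 q6 -0.605
yaw to turn 0.0007 tilt [ 0.001  0.    -1.   ]
delta tool [-0.0002  0.0042 -0.0002]
```

View pics/p5.png

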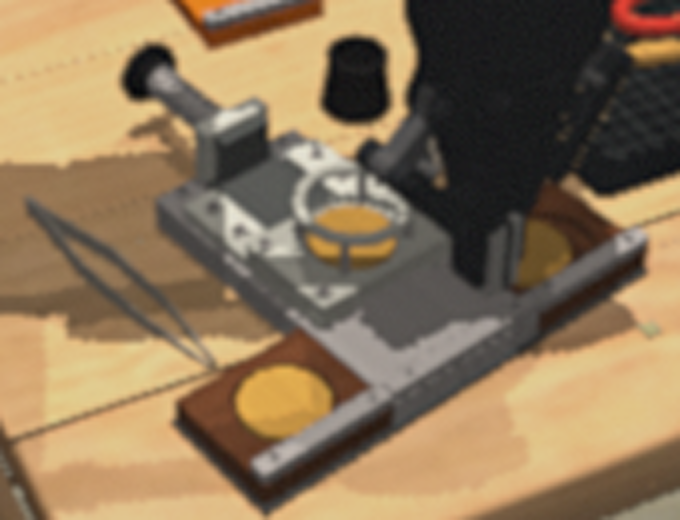

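The blank is at crop (545,255), right edge about 572. It should end near 592, so about 10 mm remain. From here I'll track it by colour segmentation.

>>> {"api": "step_arm", "payload": {
  "deltas": [1,0,0.001,0,0,1,0,0.002,0,0,1,0,0.003,0,0,1,0,0.004,0,0,1,0,0.005,0,0,1,0,0.006,0,0,1,0,0.007,0,0,1,0,0.008,0,0,1,0,0.008,0,0,1,0,0.008,0,0]
}}

```text
time_s: 12.35
eef_pos: [0.6225, -0.1604, 0.0183]
tcp_rot: [0.0, 0.619, 0.786, 0.0]
force: [0.4, -0.1, 0.5]
gripper_width: -0.001
finger_force: 0.0
```

```bash
cat >> h.py <<'E'
import cv2
def brass(p=None):
    I=bot.get_image("side")[:,:,::-1];H=cv2.cvtColor(I,cv2.COLOR_BGR2HSV)
    M=((H[...,0]>14)&(H[...,0]<28)&(H[...,1]>130)&(H[...,2]>60)).astype(np.uint8)
    M[:240]=0;M[270:]=0;M[:,:346]=0;M[:,:]*=1;M[:,385:]=0
    v,u=np.nonzero(M);print("blob n",len(u),"u",u.min(),u.max(),"v",v.min(),v.max())
    t=np.linspace(0,6.283,80)
    for n,y,z in(("seated",70,16.8),("lying y=65",65,20.6)):
        e=proj("side",W(P,np.c_[41.5+18*np.cos(t),y+18*np.sin(t),0*t+z]));print(n,e.min(0).round(1),e.max(0).round(1))
E
python3 - <<'E'
from h import *
rep((42.5,43,18.5));brass()
E
```

```text
t 12.35 eef [ 0.6225 -0.1604  0.0183] feeder [0.0422 0.0405] F [ 0.38 -0.08  0.45] w -0.001 q6 -0.598
yaw to turn 0.0005 tilt [ 0.  0. -1.]
delta tool [-0.0003  0.0025 -0.0002]
blob n 137 u 358 370 v 249 264
seated [350.5 248.3] [372.7 263.1]
lying y=65 [348.5 247.8] [370.8 262.7]
```

>>> {"api": "step_arm", "payload": {
  "deltas": [1,0,0.0005,0,0,1,0,0.001,0,0,1,0,0.0015,0,0,1,0,0.002,0,0,1,0,0.0025,0,0,1,0,0.003,0,0,1,0,0.003,0,0,1,0,0.003,0,0,1,0,0.003,0,0,1,0,0.003,0,0]
}}

```text
time_s: 13.4
eef_pos: [0.6253, -0.1597, 0.0183]
tcp_rot: [0.0, 0.619, 0.786, 0.0]
force: [-0.2, -0.2, 0.4]
gripper_width: 0.002
finger_force: 0.0
```

```bash
python3 - <<'E'
from h import *
rep((42.5,45,18.5));brass()
E
```

```text
t 13.4 eef [ 0.6253 -0.1597  0.0183] feeder [0.0422 0.0433] F [-0.21 -0.17  0.4 ] w 0.002 q6 -0.595
yaw to turn 0.0005 tilt [ 0.  0. -1.]
delta tool [-0.0003  0.0017 -0.0002]
blob n 130 u 359 371 v 249 263
seated [350.5 248.3] [372.7 263.1]
lying y=65 [348.5 247.8] [370.8 262.7]
```

>>> {"api": "step_arm", "payload": {
  "deltas": [1,0,0.0005,0,0,1,0,0.001,0,0,1,0,0.0015,0,0,1,0,0.002,0,0,1,0,0.0025,0,0,1,0,0.003,0,0,1,0,0.003,0,0,1,0,0.003,0,0,1,0,0.003,0,0,1,0,0.003,0,0]
}}

```text
time_s: 14.45
eef_pos: [0.6282, -0.159, 0.0183]
tcp_rot: [0.0, 0.619, 0.786, 0.0]
force: [-0.0, -0.1, -0.5]
gripper_width: -0.001
finger_force: 0.0
```

```bash
python3 - <<'E'
from h import *
rep((42.5,45,18.5));brass()
E
```

```text
t 14.45 eef [ 0.6282 -0.159   0.0183] feeder [0.0422 0.0463] F [-0.04 -0.15 -0.46] w -0.001 q6 -0.592
yaw to turn 0.0005 tilt [ 0.  0. -1.]
delta tool [-0.0003 -0.0013 -0.0002]
blob n 121 u 359 372 v 249 264
seated [350.5 248.3] [372.7 263.1]
lying y=65 [348.5 247.8] [370.8 262.7]
```

>>> {"api": "step_arm", "payload": {
  "deltas": [1,0,-0.004,0,0,1,0,-0.008,0,0,1,0,-0.012,0,0,1,0,-0.012,-0.02,0,1,0,-0.012,-0.05,0,1,0,-0.012,-0.08,0,1,0.04,-0.02,-0.1,0,1,0.08,-0.04,-0.1,0,1,0.12,-0.06,-0.1,0,1,0.15,-0.08,-0.1,0]
}}

```text
time_s: 15.5
eef_pos: [0.5131, -0.0302, 0.1185]
tcp_rot: [-0.0, 0.618, 0.786, 0.0]
force: [0.1, 0.8, -0.1]
gripper_width: 0.0
finger_force: 0.0
```

```bash
python3 - <<'E'
from h import *
rep();brass()
a=cv2.resize(bot.get_image("side")[195:325,225:395,::-1],None,fx=4,fy=4,interpolation=cv2.INTER_CUBIC)
cv2.imwrite("pics/p6.png",a)
E
```

```text
t 15.5 eef [ 0.5131 -0.0302  0.1185] feeder [-0.1099 -0.0354] F [ 0.08  0.82 -0.08] w 0.0 q6 -0.432
yaw to turn 0.0007 tilt [-0.     0.001 -1.   ]
blob n 278 u 350 372 v 248 263
seated [350.5 248.3] [372.7 263.1]
lying y=65 [348.5 247.8] [370.8 262.7]
```

View pics/p6.png

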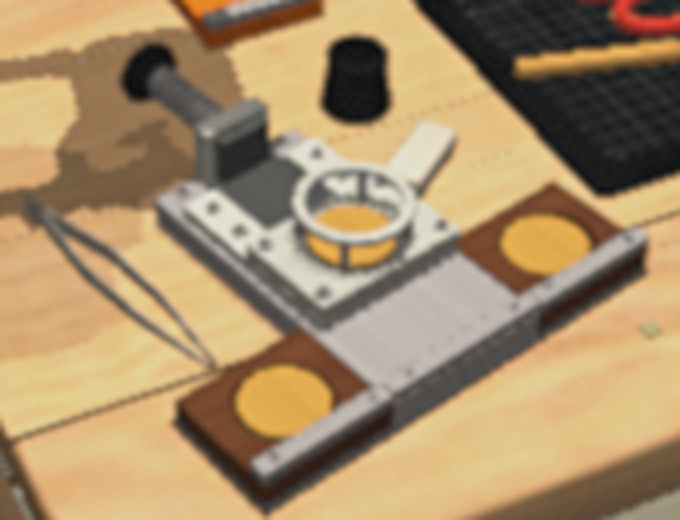

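The blank sits at crop (546,244), matching the predicted seat position and looking the same as the set blank. Everything else is unmoved.

```bash
python3 -c "
from plant import bot
print(bot.job_done())"
```

```text
the job is handed in; nothing more can be done
None
```

I pressed the plunger once and it sprang back; the single blank now lies in the empty nest and looks seated flat in the last camera image, nothing else looks disturbed, and the job is handed in (no verdict came back).

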